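# Find the unlocked hatch of the service box and push it open

## Robot

A 7-joint arm with a two-finger parallel gripper is mounted at the origin on a cart in front of the work surface, level with it; the furniture and walls round the work are solid. World frame = base frame: x ahead of the robot, y to its left, z up, the work surface at z = 0. Lengths are in m, angles in rad, forces in N, time in s.
With the tool pointing down it reaches from about 0.375 to 0.925 m from the base axis. Payload 3.1 kg.
Tool frame: the origin (TCP) lies between the finger pads; the fingertips stand r.tcp_to_tips ahead of it and the grasp point (between the pads) is the TCP (r.tcp_to_tips is the distance from the TCP to the fingertips, in m); z points along the fingers, x is the direction in which the jaws open and shut, and the axes are right-handed (so a half turn about z gives the same grasp; the last joint's range is limited). The gripper opens to 85 mm and grips with 20 to 120 N. Pads are 22 mm wide; open, the fingers measure 114 mm over their backs; the gripper's body (76 mm by 85 mm) begins 54 mm behind the grasp point. The pads swing forward as they close: fully open they stand 13 mm farther back than shut.
Start: joints at [1.184, 0.383, 0.044, 1.598, -0.018, 1.161, -0.05], TCP at [0.185, -0.623, 0.229] pointing down, gripper open.
Joint ranges: [-2.61, 2.61], [-0.41, 2.15], [-1.48, 1.57], [0, 2.5], [-1.57, 4.71], [0.05, 1.97], [-2.85, 2.85]. Speed limits (rad/s): [2.79, 2.79, 3.14, 3.14, 3.14, 3.14, 3.14].

## Interface

Orientations are given as a unit quaternion [w, x, y, z].
In Python, from rig import r gives the robot as it stands. The module is installed in compiled form; this text tells all that it offers. Calls block until the motion is done:
- r.goto(position, orientation): joint-space move of the TCP to a pose.
- r.move_linear(position, rotation=None, rate=0.15, contact_N=None): straight line of the TCP; rotation=None keeps the orientation; rate is the mean speed in m/s. With contact_N (N) it stops when the force on the tool has changed by that much, and returns True; else False.
- r.movej(angles): joint-space move.
- r.gripper_to(opening, newtons=None): opening from 0.0 (shut) to 1.0 (fully open); newtons is the grip in N (None keeps the last); returns when the fingers have stopped.
- r.sleep(seconds).
- r.solve_ik(position, orientation): joint angles nearest the present ones, or None.
- r.observe(): the state.
- r.grab_frame(name): name is "scene" or "side" or "wrist"; returns a dict with "pixels" (400x640x3 uint8, red, green, blue), "range_z" (400x640 float32, m along the optical axis (not along the pixel's ray), 0 where there is no reading), "intrinsics" (3x3 intrinsics, pixels), "D" ([k1, k2, p1, p2, k3] as OpenCV has them; the pictures are not rectified), "R" (3x3) and "t" (3): a world point X has camera coordinates R X + t. Camera axes: x right, y down, z forward; pixel columns grow to the right and rows downward; lengths in m; the calibration is good to about 2 mm. A picture is of the moment at which its call begins.
A pose or a line that the arm cannot do raises r.MotionError and nothing moves.
- r.sign_off(): hands the job in, once; it reports no verdict.
The state is a dict: "time_s": time; "joint_positions": joint angles; "joint_vel": joint speeds; "tau": joint torques, N m; "position": TCP position; "tcp_rot": TCP orientation; "force": force on the tool from outside, world axes, zero at the start; "torque": the same for the moment, N m; "gripper_width": opening from 0.0 (shut) to 1.0 (fully open).
Only numpy, scipy, OpenCV 4.12 (cv2) and the standard library are available. Lean on these libraries where they do the work, as an engineer would, in place of code of your own. Each camera call takes 0.05 s, during which the arm holds its last target. There are 200 camera calls.

## Task

One of the four identical hatches in the top of the grey box on the bench has lost its locking block. Press their round pads gently with a shut fingertip, one after another, until you find the hatch that rocks, then push its raised edge over until that hatch stands upright, wide open. Only press and push, never grip or lift anything, and leave the other hatches shut and the loose things round about where they are.

Things in the scene. Friction and masses are not known exactly. Their poses are not given: they have to be found in the camera images.
- service_box: Fixed grey hollow box, 160 (x) x 360 (y) x 70 mm high; origin under its centre, x away from the robot (turned up to 0.3 rad), y left, z up. Four identical bare steel hatches, 85 mm apart, lie flush in its top at y = 127.5, 42.5, -42.5, -127.5 mm. Each, 105 (x) x 74 x 6 mm with 3 mm gaps, tilts about a stiff pivot along y at x = 0, z = 67 mm. Inside, blocks lock three of them, not always the same.
- hatch_1 (a joint): Tilt (rad) of the leftmost (+y) hatch: 0 shut and flush, 1.57 upright, 1.95 at its stop; it grows as the far, short arm sinks and the near, long edge rises and swings over, away from the robot. A locked hatch gives at most 0.12 rad (1 to 3 mm at the pad, springy) and comes back. The unlocked one yields to 3 to 10 N on its pad, the long edge rising, and its stiff pivot keeps it where it is left.
- hatch_1_pad (a point): Top centre of the round black rubber pad (26 mm across, 1.5 mm proud of the box top) on the far, short arm of the leftmost (+y) hatch: 26 mm beyond the pivot, the arm ends at 45 mm. Moves with the hatch. If unlocked, a shut fingertip pressing it 12 mm down raises the long edge some 25 to 45 mm.
- hatch_1_edge (a point): Middle of the near, long free edge of the leftmost (+y) hatch (mid thickness; the upper 3 mm of the plate end 4 mm short of it), 60 mm from the pivot on the robot's side; moves with the hatch. Once raised, it can be pushed from the front with the side of a fingertip that reaches below it, following its arc up and over (a level push may jam by friction).
- hatch_2 (a joint): Tilt (rad) of the second from left hatch: 0 shut and flush, 1.57 upright, 1.95 at its stop; it grows as the far, short arm sinks and the near, long edge rises and swings over, away from the robot. A locked hatch gives at most 0.12 rad (1 to 3 mm at the pad, springy) and comes back. The unlocked one yields to 3 to 10 N on its pad, the long edge rising, and its stiff pivot keeps it where it is left.
- hatch_2_pad (a point): Top centre of the round black rubber pad (26 mm across, 1.5 mm proud of the box top) on the far, short arm of the second from left hatch: 26 mm beyond the pivot, the arm ends at 45 mm. Moves with the hatch. If unlocked, a shut fingertip pressing it 12 mm down raises the long edge some 25 to 45 mm.
- hatch_2_edge (a point): Middle of the near, long free edge of the second from left hatch (mid thickness; the upper 3 mm of the plate end 4 mm short of it), 60 mm from the pivot on the robot's side; moves with the hatch. Once raised, it can be pushed from the front with the side of a fingertip that reaches below it, following its arc up and over (a level push may jam by friction).
- hatch_3 (a joint): Tilt (rad) of the third from left hatch: 0 shut and flush, 1.57 upright, 1.95 at its stop; it grows as the far, short arm sinks and the near, long edge rises and swings over, away from the robot. A locked hatch gives at most 0.12 rad (1 to 3 mm at the pad, springy) and comes back. The unlocked one yields to 3 to 10 N on its pad, the long edge rising, and its stiff pivot keeps it where it is left.
- hatch_3_pad (a point): Top centre of the round black rubber pad (26 mm across, 1.5 mm proud of the box top) on the far, short arm of the third from left hatch: 26 mm beyond the pivot, the arm ends at 45 mm. Moves with the hatch. If unlocked, a shut fingertip pressing it 12 mm down raises the long edge some 25 to 45 mm.
- hatch_3_edge (a point): Middle of the near, long free edge of the third from left hatch (mid thickness; the upper 3 mm of the plate end 4 mm short of it), 60 mm from the pivot on the robot's side; moves with the hatch. Once raised, it can be pushed from the front with the side of a fingertip that reaches below it, following its arc up and over (a level push may jam by friction).
- hatch_4 (a joint): Tilt (rad) of the rightmost (-y) hatch: 0 shut and flush, 1.57 upright, 1.95 at its stop; it grows as the far, short arm sinks and the near, long edge rises and swings over, away from the robot. A locked hatch gives at most 0.12 rad (1 to 3 mm at the pad, springy) and comes back. The unlocked one yields to 3 to 10 N on its pad, the long edge rising, and its stiff pivot keeps it where it is left.
- hatch_4_pad (a point): Top centre of the round black rubber pad (26 mm across, 1.5 mm proud of the box top) on the far, short arm of the rightmost (-y) hatch: 26 mm beyond the pivot, the arm ends at 45 mm. Moves with the hatch. If unlocked, a shut fingertip pressing it 12 mm down raises the long edge some 25 to 45 mm.
- hatch_4_edge (a point): Middle of the near, long free edge of the rightmost (-y) hatch (mid thickness; the upper 3 mm of the plate end 4 mm short of it), 60 mm from the pivot on the robot's side; moves with the hatch. Once raised, it can be pushed from the front with the side of a fingertip that reaches below it, following its arc up and over (a level push may jam by friction).
- small_spanner: Bystander: loose steel spanner, 153 x 25 x 6 mm, lying along the 32 mm wide rear rail of the box top; origin at the centre of its underside, x along it.
- tape_roll: Bystander: loose roll of black tape, 59 mm across, 19 mm high, on the bench in front of the box; origin under its centre.
- marker_pen: Bystander: loose marker pen, 135 x 17 mm, 16 mm high, on the bench in front of the box; origin under its centre, y along it.
- cork_block: Bystander: loose sanding block, 60 x 100 x 32 mm, on the bench behind the box; origin under its centre.
- jar: Bystander: loose glass jar with yellow lid, 56 mm across, 75 mm high, on the bench behind the box; origin under its centre.

How it is judged:
By the outcome, as a careful person would: the job done as asked, in the order asked, and still so for the second after the job is handed in, with the robot touching nothing.
It also fails if it takes over 48 s, if anything falls off the work surface, if the arm or the gripper's body presses on something with over 40 N, if the wrist force passes 120 N, or if a joint passes its speed limit or range.

## Working session

There is one attempt and no reset: what is moved stays moved. The work goes in short steps, each a Python script; the robot and the scene stay as the last script left them, time stands still between calls to the robot, and variables do not carry over. Pictures are saved under pics/ and viewed, about 8 in all and at most 12, crops included, and the job is handed in when it is done.

```bash
mkdir -p pics && python3 - <<'E'
from rig import r
import numpy as np, cv2, pickle
o=r.observe(); print({k:np.round(v,3) for k,v in o.items()}, r.tcp_to_tips)
for n in ("scene","side"):
    f=r.grab_frame(n); pickle.dump(f,open(f"{n}.pkl","wb"))
    cv2.imwrite(f"pics/{n}0.png",f["pixels"][:,:,::-1]); print(n,-f["R"].T@f["t"],f["R"][2],f["intrinsics"][0,0])
E
```

```text
{'time_s': np.float64(0.0), 'joint_positions': array([ 1.184,  0.384,  0.044,  1.6  , -0.018,  1.161, -0.05 ]), 'joint_vel': array([ 0.   , -0.001,  0.   , -0.001, -0.001,  0.001, -0.002]), 'tau': array([-0.0000e+00, -4.3347e+01,  1.0240e+00, -2.4951e+01,  1.0000e-02,
        1.1000e-02,  0.0000e+00]), 'position': array([ 0.185, -0.622,  0.227]), 'tcp_rot': array([-0.001,  0.802, -0.598, -0.001]), 'force': array([-0.761,  0.402, -0.281]), 'torque': array([-0.035, -0.015, -0.002]), 'gripper_width': np.float64(1.0)} 0.019
scene [ 0.17594345 -0.36477684  0.71454749] [ 0.46122489  0.49594283 -0.7357393 ] 395.97809816924195
side [0.20341197 0.76381936 0.46213761] [ 0.41861863 -0.78948889 -0.44884934] 395.92432061207
```

View pics/scene0.png

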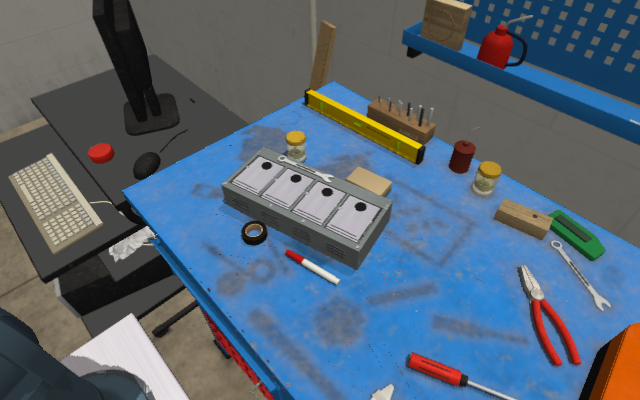

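View pics/side0.png

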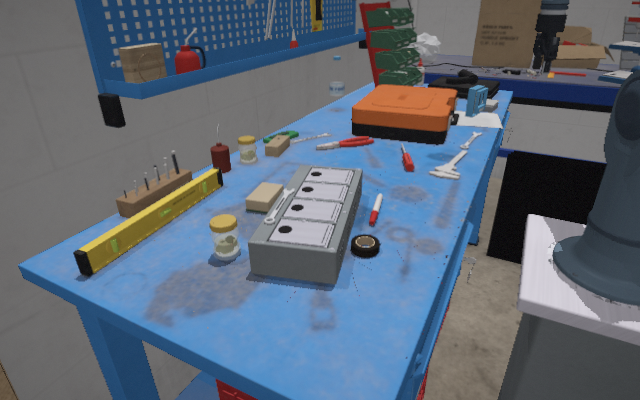

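The scene view shows the box with its pads at about (267,165), (296,179), (327,192) and (361,207). In the side view they are at about (285,229), (297,208), (308,189) and (318,174). The spanner is on the rear rail, the jar and cork block are behind the box, and the tape and pen are in front.

```bash
cat > h.py <<'E'
import numpy as np, cv2
def ray(f,uv,z):
    p=cv2.undistortPoints(np.array([[uv]],float),f["intrinsics"],np.array(f["D"],float))[0,0]
    c=-f["R"].T@f["t"]; d=f["R"].T@np.array([p[0],p[1],1]); return c+d*(z-c[2])/d[2]
def blob(f,s,th=60,w=9):
    g=f["pixels"].max(2); m=(g<th).astype(np.uint8)
    n,l,st,ce=cv2.connectedComponentsWithStats(m)
    i=min(range(1,n),key=lambda k:np.hypot(*(ce[k]-s))); return ce[i],st[i,4]
E
python3 - <<'E'
import pickle,numpy as np
from h import *
S={"scene":[(267,165),(296,179),(327,192),(361,207)],"side":[(285,229),(297,208),(308,189),(318,174)]}
L=np.array([127.5,42.5,-42.5,-127.5])/1e3
for n in S:
    f=pickle.load(open(n+".pkl","rb")); P=[]
    for s in S[n]:
        c,a=blob(f,s); p=ray(f,c,.0715); P.append(p); 
        u,v=map(int,c.round()); q=np.array([u,v]); d=f["range_z"][v,u]
        X=ray(f,c,.0715); cz=(f["R"]@X+f["t"])[2]
        print(n,c.round(1),a,p.round(4),"depth",d.round(4),"exp",cz.round(4))
    P=np.array(P); y=(P[0]-P[3])[:2]; print("len",np.linalg.norm(y)); th=np.arctan2(-y[0],y[1]); ex=np.array([np.cos(th),np.sin(th)])
    print("yaw",th,"origin",P.mean(0)[:2]-.026*ex)
E
```

```text
scene [266.3 165.2] 52 [0.5531 0.2426 0.0715] depth 0.9494 exp 0.9483
scene [295.5 178.1] 57 [0.5754 0.161  0.0715] depth 0.9202 exp 0.9181
scene [326.7 191.7] 63 [0.5977 0.0796 0.0715] depth 0.8867 exp 0.888
scene [360.2 206.5] 71 [ 0.6196 -0.0025  0.0715] depth 0.8588 exp 0.8574
len 0.2539735633033608
yaw 0.2650397027015721 origin [0.56135373 0.11337628]
side [284.7 229.2] 61 [0.5561 0.246  0.0715] depth 0.729 exp 0.7318
side [296.8 207.2] 44 [0.5787 0.164  0.0715] depth 0.8018 exp 0.806
side [307.1 189.3] 32 [0.6001 0.0833 0.0715] depth 0.8766 exp 0.8787
side [315.9 173.9] 24 [0.6218 0.0014 0.0715] depth 0.9479 exp 0.9524
len 0.2533113574934852
yaw 0.2622354869006071 origin [0.56407952 0.11693994]
```

Both views agree to about 4 mm, the pad spacing comes out at 254 mm against 255 mm nominal, and the depth readings match. That is good enough to start pressing.

```bash
cat >> h.py <<'E'
TH=.2636; O=np.array([.5627,.1152]); EX=np.array([np.cos(TH),np.sin(TH)]); EY=np.array([-EX[1],EX[0]])
a=(TH-np.pi/2)/2; Q=np.array([0,np.cos(a),np.sin(a),0])
Y={1:.1275,2:.0425,3:-.0425,4:-.1275}
def W(x,y,z,tips=.019):  # box coordinates of the tip -> TCP world
    return np.r_[O+x*EX+y*EY, z+tips]
def B(p,tips=.019):
    d=p[:2]-O; return np.array([d@EX,d@EY,p[2]-tips])
E
cat > press.py <<'E'
import sys
from rig import r
from h import *
r.gripper_to(0.0)
for k in (4,3,2,1):
    r.goto(W(.026,Y[k],.12 if k==4 else .095),Q)
    r.sleep(.2); f0=r.observe()["force"]
    c=r.move_linear(W(.026,Y[k],.062),rate=.03,contact_N=2.0)
    s=r.observe(); z1=B(s["position"])[2]
    c2=r.move_linear(W(.026,Y[k],z1-.012),rate=.02,contact_N=13)
    s2=r.observe(); z2=B(s2["position"])[2]
    print(k,c,c2,"touch z",z1.round(4),"depth mm",((z1-z2)*1e3).round(1),"dF",(s2["force"]-f0).round(1),"t",s2["time_s"].round(1))
    if z1-z2>.006: print("LOOSE",k); break
    r.move_linear(W(.026,Y[k],.095),rate=.1)
E
python3 press.py
```

```text
Traceback (most recent call last):
  File "press.py", line 12, in <module>
    print(k,c,c2,"touch z",z1.round(4),"depth mm",((z1-z2)*1e3).round(1),"dF",(s2["force"]-f0).round(1),"t",s2["time_s"].round(1))
                                                                                                            ^^^^^^^^^^^^^^^^^^
AttributeError: 'float' object has no attribute 'round'
```

```bash
sed -i 's/s2\["time_s"\].round(1)/s2["time_s"]/' press.py && python3 - <<'E'
from rig import r
from h import *
s=r.observe(); print(B(s["position"]).round(4),s["force"].round(1),s["time_s"],s["gripper_width"])
f=r.grab_frame("scene"); cv2.imwrite("pics/p4.png",cv2.resize(f["pixels"][120:300,190:430,::-1],None,fx=3,fy=3))
E
```

```text
[ 0.026  -0.1275  0.0501] [-0.2 -0.2 -0.7] 6.5917 0.0007398620624092299
```

View pics/p4.png

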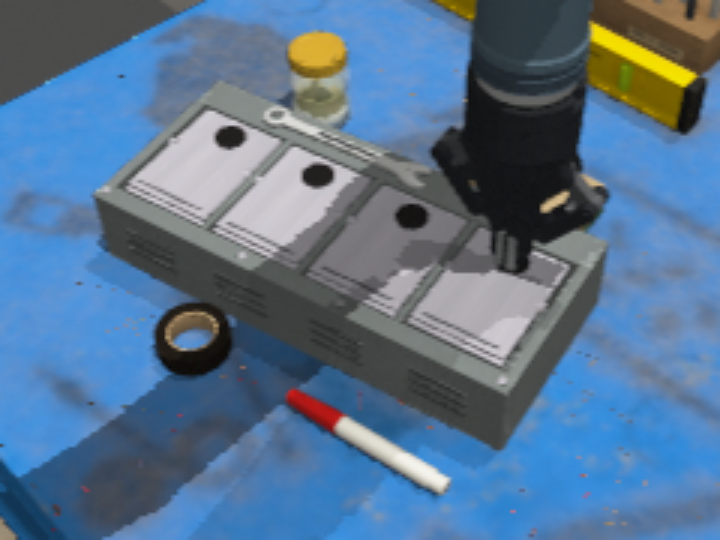

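The crop shows the tip on the hatch 4 pad at about (515,262), with no obvious tilt and no force. I'll check the depth along the hatch and the tip height.

```bash
python3 - <<'E'
from rig import r
from h import *
def look(n):
    f=r.grab_frame(n); K=f["intrinsics"];D=np.array(f["D"],float)
    v,u=np.mgrid[0:400,0:640]; p=cv2.undistortPoints(np.stack([u,v],-1).reshape(-1,1,2).astype(float),K,D).reshape(400,640,2)
    d=f["range_z"]; C=np.dstack([p,np.ones((400,640))])*d[...,None]; X=(C-f["t"])@f["R"]
    b=np.dstack([(X[...,:2]-O)@EX,(X[...,:2]-O)@EY,X[...,2]]); b[d<=0]=9; return f,b
for n in ("scene","side"):
    f,b=look(n)
    for y in (.0425,-.0425,-.1275):
        for x in (-.05,-.03,-.01,.01,.035):
            m=(abs(b[...,0]-x)<.006)&(abs(b[...,1]-y)<.02)&(b[...,2]<.15)&(b[...,2]>.02)
            print(n,y,x,m.sum(),np.round(np.median(b[m][:,2]),4) if m.any() else None)
    m=(abs(b[...,0]-.026)<.03)&(abs(b[...,1]+.1275)<.03)&(b[...,2]>.075)&(b[...,2]<.11)
    print("finger",m.sum(),b[m].min(0).round(3),b[m].mean(0).round(3),b[m].max(0).round(3))
    if n=="side": cv2.imwrite("pics/p4s.png",cv2.resize(f["pixels"][60:260,220:420,::-1],None,fx=3,fy=3))
E
```

```text
scene 0.0425 -0.05 75 0.0691
scene 0.0425 -0.03 69 0.0694
scene 0.0425 -0.01 72 0.0689
scene 0.0425 0.01 67 0.0691
scene 0.0425 0.035 59 0.0695
scene -0.0425 -0.05 85 0.0691
scene -0.0425 -0.03 71 0.0691
scene -0.0425 -0.01 71 0.0692
scene -0.0425 0.01 74 0.0693
scene -0.0425 0.035 67 0.0696
scene -0.1275 -0.05 92 0.0709
scene -0.1275 -0.03 87 0.0699
scene -0.1275 -0.01 81 0.0697
scene -0.1275 0.01 320 0.1114
scene -0.1275 0.035 34 0.0685
finger 134 [ 0.01  -0.14   0.075] [ 0.016 -0.129  0.092] [ 0.029 -0.112  0.109]
side 0.0425 -0.05 67 0.0709
side 0.0425 -0.03 54 0.071
side 0.0425 -0.01 55 0.0708
side 0.0425 0.01 57 0.0711
side 0.0425 0.035 53 0.0719
side -0.0425 -0.05 47 0.071
side -0.0425 -0.03 44 0.071
side -0.0425 -0.01 44 0.0712
side -0.0425 0.01 44 0.0711
side -0.0425 0.035 39 0.072
side -0.1275 -0.05 36 0.0723
side -0.1275 -0.03 37 0.0719
side -0.1275 -0.01 34 0.0715
side -0.1275 0.01 106 0.1165
side -0.1275 0.035 54 0.0835
finger 126 [ 0.015 -0.132  0.075] [ 0.024 -0.119  0.093] [ 0.036 -0.113  0.11 ]
```

View pics/p4s.png

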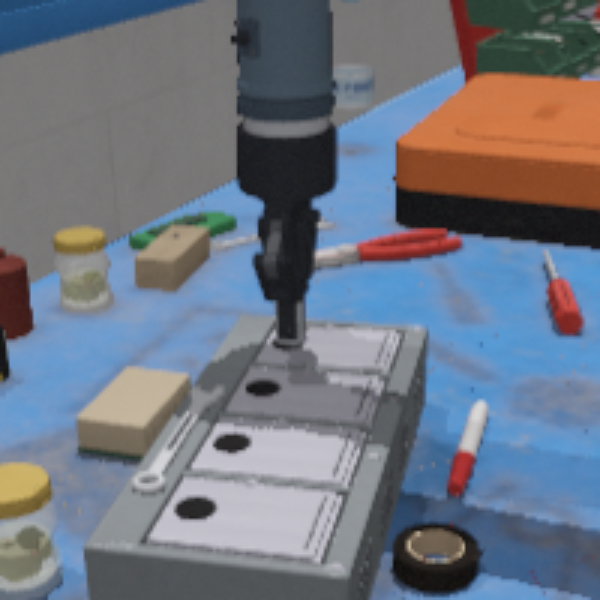

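The side crop shows the tip on the hatch 4 pad at about (288,340), and the hatch is tilted only about 0.03 rad. The computed tip height of 0.050 doesn't fit that, so I'll repeat the press in small steps with force logged.

```bash
python3 - <<'E'
from rig import r
from h import *
def st(t):
    s=r.observe(); print(t,B(s["position"]).round(4),s["force"].round(2),s["tcp_rot"].round(3),round(s["time_s"],2))
st("now"); r.move_linear(W(.026,Y[4],.095),rate=.1); r.sleep(.2); st("up")
for z in (.085,.078,.074,.071,.068,.065):
    c=r.move_linear(W(.026,Y[4],z),rate=.03,contact_N=4); st((z,c))
    if c: break
E
```

```text
now [ 0.026  -0.1275  0.0502] [ 0.29 -0.46 -0.26] [-0.     0.794 -0.608 -0.   ] 6.74
up [ 0.0252 -0.1274  0.0941] [-0.35  0.36  0.47] [ 0.001  0.794 -0.608 -0.001] 7.54
(0.085, False) [ 0.0257 -0.1274  0.0845] [ 0.82  0.8  -0.47] [ 0.     0.794 -0.608 -0.   ] 8.03
(0.078, False) [ 0.0257 -0.1275  0.0777] [-0.53 -0.47 -0.27] [ 0.     0.794 -0.608 -0.   ] 8.41
(0.074, False) [ 0.0258 -0.1275  0.0737] [-0.32 -0.71 -0.18] [ 0.     0.794 -0.608 -0.   ] 8.69
(0.071, False) [ 0.0258 -0.1275  0.0707] [-0.3  -0.22 -0.19] [ 0.     0.794 -0.608 -0.   ] 8.94
(0.068, False) [ 0.0257 -0.1275  0.0677] [-0.06  0.07  0.43] [ 0.     0.794 -0.608 -0.   ] 9.19
(0.065, False) [ 0.0257 -0.1274  0.0647] [ 0.5  -0.88 -0.38] [ 0.     0.794 -0.608 -0.   ] 9.44
```

```bash
python3 - <<'E'
from rig import r
from h import *
c=r.move_linear(W(.026,Y[4],.03),rate=.02,contact_N=4)
s=r.observe(); print(c,B(s["position"]).round(4),s["force"].round(2),round(s["time_s"],2))
f=r.grab_frame("side"); cv2.imwrite("pics/p4t.png",cv2.resize(f["pixels"][140:200,280:380,::-1],None,fx=7,fy=7))
E
```

```text
False [ 0.0261 -0.1275  0.03  ] [1.04 0.59 2.71] 11.34
```

View pics/p4t.png

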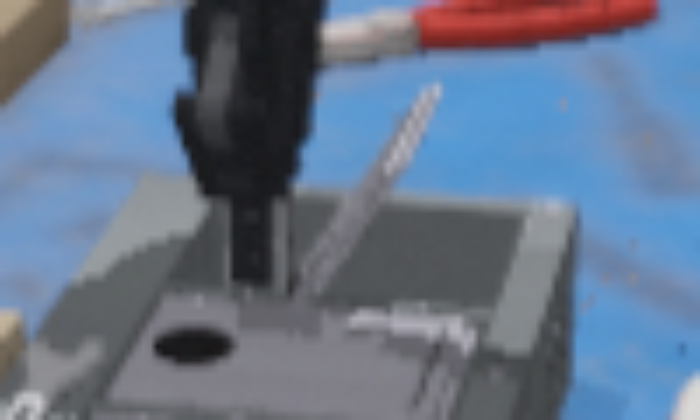

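Hatch 4 has rocked: the crop shows its long edge high at about (430,90), with the plate running down to (300,290). The tip evidently sits about 19 mm higher than I assumed. Next I'll lift off and measure the tilt and the true tip height.

```bash
cat >> h.py <<'E'
def look(r,n):
    f=r.grab_frame(n); K=f["intrinsics"];D=np.array(f["D"],float)
    v,u=np.mgrid[0:400,0:640]; p=cv2.undistortPoints(np.stack([u,v],-1).reshape(-1,1,2).astype(float),K,D).reshape(400,640,2)
    d=f["range_z"]; C=np.dstack([p,np.ones((400,640))])*d[...,None]; X=(C-f["t"])@f["R"]
    b=np.dstack([(X[...,:2]-O)@EX,(X[...,:2]-O)@EY,X[...,2]]); b[d<=0]=9; return f,b
E
python3 - <<'E'
from rig import r
from h import *
r.move_linear(W(.026,Y[4],.145),rate=.12); r.sleep(.1)
s=r.observe(); bp=B(s["position"]); print(bp.round(4),s["force"].round(2),round(s["time_s"],2))
for n in ("scene","side"):
    f,b=look(r,n)
    m=(abs(b[...,1]+.1275)<.03)&(abs(b[...,0]+.035)<.035)&(b[...,2]>.076)&(b[...,2]<.135); P=b[m]
    if len(P): print(n,"hatch",m.sum(),"top",P[P[:,2].argmax()].round(4),"tilt med",np.median(np.arctan2(P[:,2]-.067,-P[:,0])[P[:,2]>.085]).round(3))
    m=(abs(b[...,1]-bp[1])<.03)&(abs(b[...,0]-bp[0])<.03)&(b[...,2]>.08)&(b[...,2]<.25); P=b[m]
    h=np.sort(P[:,2]); print("finger",m.sum(),"lowest",h[:12:3].round(4), P[P[:,2]<h[0]+.02].min(0).round(4),P[P[:,2]<h[0]+.02].max(0).round(4))
E
```

```text
[ 0.0251 -0.1274  0.1436] [-0.05  0.22 -1.06] 12.6
scene hatch 146 top [-0.0343 -0.099   0.1184] tilt med 0.97
finger 646 lowest [0.1652 0.1674 0.169  0.1709] [ 0.0096 -0.1409  0.1652] [ 0.03   -0.1127  0.1852]
side hatch 59 top [-0.0298 -0.1196  0.1189] tilt med 1.098
finger 324 lowest [0.0807 0.0816 0.1676 0.1677] [-0.0029 -0.1503  0.0807] [-0.0021 -0.1022  0.0825]
```

The hatch tilt is about 1.0 rad, and the shut tips are level with the TCP, so I'll use tips=0. Now I'll push the raised edge from the front and follow its arc.

```bash
cat > tilt.py <<'E'
from h import *
def tilt(r):
    for n in ("scene","side"):
        f,b=look(r,n)
        m=(abs(b[...,1]+.1275)<.034)&(abs(b[...,0])<.05)&(b[...,2]>.08)&(b[...,2]<.134); P=b[m]
        if len(P)>10: print(n,len(P),"top",P[P[:,2].argmax()].round(4),"xmed",np.median(P[:,0]).round(4),"tilt",np.percentile(np.arctan2(P[:,2]-.067,-P[:,0])[P[:,2]>.095],[10,50,90]).round(3))
    return f
E
python3 - <<'E'
from rig import r
from h import *
from tilt import tilt
T=0.0; y=Y[4]
def st(t):
    s=r.observe(); p=B(s["position"],T); print(t,p.round(4),s["force"].round(1),round(s["time_s"],2)); return p
r.move_linear(W(.0,y,.165,T),rate=.2); r.move_linear(W(-.08,y,.165,T),rate=.2)
r.move_linear(W(-.08,y,.103,T),rate=.15); r.sleep(.15); st("front")
c=r.move_linear(W(-.03,y,.103,T),rate=.03,contact_N=2.5); p=st(("touch",c))
tilt(r)
E
```

```text
front [-0.0784 -0.1277  0.1043] [ 0.5 -0.2 -0.1] 14.25
('touch', False) [-0.03   -0.1275  0.103 ] [-0.8 -0.   0.7] 16.07
scene 252 top [-0.0403 -0.116   0.134 ] xmed -0.0211 tilt [0.855 1.029 1.203]
side 149 top [-0.0285 -0.1136  0.1334] xmed -0.0254 tilt [0.921 1.116 1.319]
```

```bash
python3 - <<'E'
from rig import r
from h import *
from tilt import tilt
T=0.0; y=Y[4]
for x,z in ((-.022,.107),(-.014,.110),(-.010,.110)):
    c=r.move_linear(W(x,y,z,T),rate=.04,contact_N=15)
    s=r.observe(); print(c,B(s["position"],T).round(4),s["force"].round(1),round(s["time_s"],2))
r.move_linear(W(-.07,y,.112,T),rate=.15); r.sleep(.1)
f=tilt(r); print(r.observe()["time_s"])
cv2.imwrite("pics/a1.png",cv2.resize(f["pixels"][120:270,230:400,::-1],None,fx=4,fy=4))
E
```

```text
False [-0.021  -0.1275  0.1074] [-0.2  0.3 -0.1] 16.54
False [-0.0133 -0.1274  0.1103] [-0.1  0.9  0.2] 16.91
False [-0.0096 -0.1275  0.11  ] [-0.3  0.8 -0.1] 17.16
scene 92 top [-0.0014 -0.1292  0.1199] xmed -0.0016 tilt [1.498 1.541 1.566]
side 144 top [ 0.0036 -0.1     0.1292] xmed 0.0014 tilt [1.594 1.608 1.638]
17.9083
```

View pics/a1.png

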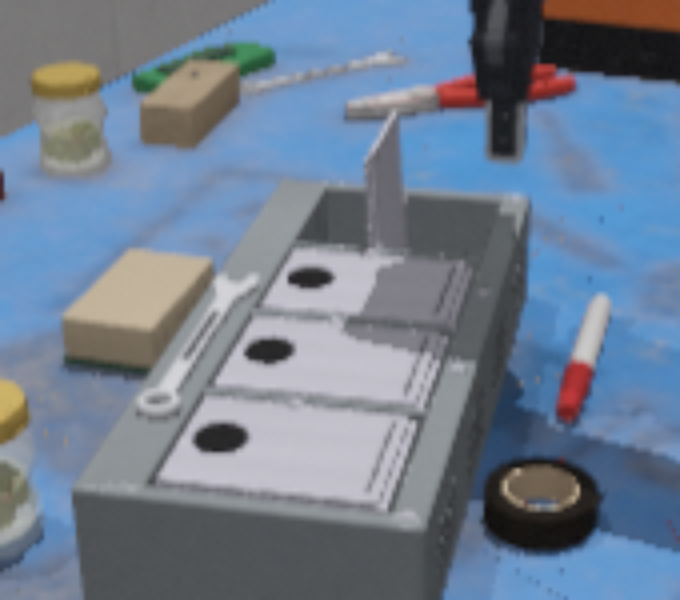

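The view shows hatch 4 upright at about (385,180). The other three hatches are flush, and the spanner, tape, pen, block and jar look undisturbed. The tilt is 1.54 to 1.61 rad in the two views. I'll retreat upward and hand in.

```bash
python3 - <<'E'
from rig import r
from h import *
from tilt import tilt
r.move_linear(W(-.09,Y[4],.2,0),rate=.15); r.sleep(.3); tilt(r); s=r.observe(); print(s["force"].round(1),s["time_s"]); r.sign_off()
E
```

```text
scene 490 top [ 0.0007 -0.109   0.1276] xmed -0.0012 tilt [1.512 1.55  1.584]
side 142 top [ 0.0033 -0.1319  0.1293] xmed 0.0015 tilt [1.595 1.608 1.624]
[-0.7  0.6  0.3] 19.0583
the job is handed in; nothing more can be done
```

The rightmost hatch (hatch 4) was the loose one. It now stands upright, and I handed the job in at about 19 s.

- **Finding it:** I pressed hatch 4's pad first. It rocked to about 1 rad, so I never pressed the other three.
- **Opening it:** I pushed its raised edge over from the front with the shut fingertip, following the arc, then backed off and moved clear.
- **Last checks:** The tilt read 1.55 rad in the scene view and 1.61 rad in the side view. That difference fits the roughly 4 mm disagreement between the two cameras. The tool force was about zero. In the last picture, taken just before the final retreat, the other hatches were flush and the loose things looked unmoved; I judged that by eye.
- **What disagreed:**
  - The shut fingertips turned out to be level with the TCP, not 19 mm ahead of it as `r.tcp_to_tips` says. Because of this, the first press went only about 1 mm into the pad, and the second went about 20 mm down, deeper than the 12 mm I had planned.
  - My contact-force stops never triggered. I told that the hatch was loose from the depth readings and pictures, not from force.
  - My first press script also stopped on a print error after its moves, which did no harm.

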